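# Open a storage jar in the sample brace and hold its lid

### The arm

A 6-joint arm with a two-finger parallel gripper is mounted at the origin on the work surface. World frame = base frame: x ahead of the robot, y to its left, z up, the work surface at z = 0. Lengths are in m, angles in rad, forces in N, time in s.
With the tool pointing down it reaches from about 0.375 to 0.925 m from the base axis. Payload 5.7 kg.
Tool frame: the origin (TCP) lies midway between the tips of the shut fingers; the grasp point (between the pads) lies env.grip_depth behind it (env.grip_depth is the distance from the TCP to the grasp point, in m); z points along the fingers, y is the line along which they close (so a half turn about z gives the same grasp; the last joint's range is limited). The gripper opens to 88 mm and grips with 3 to 60 N. Pads are 20 mm wide; open, the fingers measure 115 mm over their backs; the gripper's body (75 mm by 178 mm) begins 61 mm behind the grasp point.
Start: joints at [1.01, 0.359, 1.51, -0, 1.272, -0.115], TCP at [0.259, 0.541, 0.223] pointing down, gripper open.
Joint ranges: [-2.97, 2.97], [-1.01, 2.36], [0.21, 2.38], [-0.96, 4.11], [0.2, 2.71], [-2.98, 2.98]. Speed limits (rad/s): [2.39, 2.39, 3.14, 3.14, 3.14, 3.14].

### API

Orientations are given as a rotation vector (axis times angle).
In Python, from station import monitor, capture, env gives the robot as it stands. The module is installed in compiled form; this text tells all that it offers.
- The arm moves only by the tool move_arm, never from a script. Its argument "deltas" is a list of rows, each a list of 2 entries, a list of its own where there are three numbers: the shift along the tool's x, y, z in mm, then the turn, a rotation vector about the tool's x, y, z in rad. A call has 1 to 10 rows; each row is the pose to reach, as a shift and turn from the pose commanded when the call began, along the tool's axes at that moment; what a row does not reach only later rows make up. A row lasts 1/10 s, in which the tool goes at most 50 mm and 8.59 degrees, less where a joint would pass 70% of its speed; a pose out of reach is approached as far as the arm can. A call with a gripper value outside its range is refused whole. "gripper" is the opening in per cent of the stroke, from 0 (shut) to 100 (fully open), set as the call begins (left out, the last holds). The fingers move at their own pace and stop on an object; "force" is the grip in N (left out, the last holds). Time passes only in rows, so rows that repeat a pose let the fingers close. It gives the time, the measured TCP pose, the force, the opening and the grip force at its end, in the units of the state.
- monitor.state(): the state, without advancing time (a new reading comes with each control period).
- capture(name): name is "scene" or "side" or "wrist"; returns a dict with "frame" (420x560x3 uint8, red, green, blue), "vfov" (degrees; the focal length in pixels is half the picture's height over the tangent of half this angle, whatever the lens; pixels are square), "cx", "cy" (the principal point, pixels), "rvec" (rotation vector, rad) and "tvec" (3), from world to camera coordinates, as OpenCV has them. Camera axes: x right, y down, z forward; pixel columns grow to the right and rows downward; lengths in m; the calibration is good to about 2 mm. The wrist camera is an equidistant fisheye: a pixel r from the principal point sees the ray r / f radians off the axis. A picture is of the moment at which its call begins. There is no depth.
- env.job_done(): hands the job in; it is judged then, once.
The state is a dict: "t": time; "joint_pos": joint angles; "joint_velocities": joint speeds; "joint_efforts": joint torques, N m; "position": TCP position; "tcp_rot": TCP orientation; "wrist_force": force on the tool from outside, world axes, zero at the start; "torque": the same for the moment, N m; "finger_gap": opening from 0.0 (shut) to 1.0 (fully open); "grip_force": force on a finger pad.
Only numpy, scipy, OpenCV 4.12 (cv2) and the standard library are available. Lean on these libraries where they do the work, as an engineer would, in place of code of your own. Each camera call takes 0.05 s, during which the arm holds its last target. There are 200 camera calls.

### The job

Open the square ceramic storage jar for inspection: stand it, lid on, fully down in the square wooden socket of the brace fixed to the desk so that it cannot turn, and only then unscrew its tight wooden lid anticlockwise until the lugs let go. Lift the lid straight off a few centimetres and finish while still holding it level above the mouth of the jar, with the jar left standing in the brace; leave the other things on the desk where they are.

Things in the scene. Friction and masses are not known exactly. Their poses are not given: they have to be found in the camera images.
- jar_mid (a point): Centre of the body of the white ceramic jar, the only one with four flat sides; its lower part is 56 x 56 mm, 54 mm high. The point is 27 mm above its flat underside. Axes: x, y square to the sides, z up. Above the body a neck 34 mm across rises to the lid; 16 mm of neck is bare between body and lid. Starts upright on the desk, lid on.
- jar: The jar itself; origin at the centre of its underside, axes as jar_mid. 0.25 to 0.45 kg with its lid; 92 mm high in all. It can be lifted and carried by the lid. On the open desk it turns together with the lid.
- cap_mid (a point): Centre of the jar's round wooden lid, 56 mm across, 22 mm high. The point is 11 mm above the lid's underside and, while closed, 54 mm above jar_mid (81 mm above the jar's underside). Axes: z up; x parallel to the jar's x while closed. Clockwise it is against its stop; it does not rise while it is turned; it is free about 1.05 rad anticlockwise (seen from above).
- cap: The lid itself; origin at the centre of its underside. Its three lugs sit under ledges on the neck, pushed up by a springy seal (about 12 N): it cannot be pulled off. A stiff ring in the neck drags at it (0.3 to 0.7 N m) until it is lifted. Turned 0.65 to 0.7 rad anticlockwise against the jar, the lugs let go; it springs up about 4 mm if not gripped. It meets the next ledges at about 1.35 rad.
- brace_floor (a point): Centre of the floor of the brace's square socket, 6 mm above the desk. Socket 61 x 61 mm inside, light wood walls 10 mm thick, flared mouth up to about 31 mm above the desk. Axes: x, y square to the socket's sides, z up. The jar fits in any of four square orientations, 2.5 mm clear on each side; seated, it can turn about 0.1 rad at most.
- brace: The whole brace, fixed to the desk: the wooden socket on a dark steel plate 130 x 100 x 6 mm; origin under its centre at desk height, axes as brace_floor.
- canister: Bystander: round white canister with a similar wooden lid, body 62 mm across, 92 mm high; origin at its underside. It may stand where the jar could.
- grater: Bystander: hand grater with wooden handle lying flat; from its origin (on the desk) the blade reaches 85 mm along its +x and the handle 160 mm along its -x; 68 mm wide, 24 mm high.
- calculator: Bystander: desk calculator, 130 x 170 mm, 30 mm high; origin under its centre.
- mouse: Bystander: black computer mouse 100 x 60 mm, 34 mm high; origin under its centre.
- phone: Bystander: black phone lying flat, 150 x 72 x 9 mm; origin under its centre.
- tape: Bystander: roll of tape lying flat, 90 mm across, 24 mm high; origin under its centre.
- mug: Bystander: mug, 80 mm across, 92 mm high; origin under its centre.
Things that resemble listed ones, but are neither listed nor needed, are in the scene too. There is more than one size of the cap; the job needs the middle-sized.

How it is judged:
By the outcome, as a careful person would: the job done as asked, in the order asked, and still so for the second after the job is handed in, while the arm keeps its last pose, push and grip.
It also fails if it takes over 45 s, if anything falls off the work surface, if the arm or the gripper's body presses on something with over 40 N, if the wrist force passes 120 N, or if a joint passes its speed limit or range.

## Working session

There is one attempt and no reset: what is moved stays moved. The work goes in short steps, Python scripts to look and compute and a tool call to move; the robot and the scene stay as the last step left them, time stands still between calls to the robot, and variables do not carry over. Pictures are saved under pics/ and viewed, at most 10 in all, crops included, and the job is handed in when it is done.

Besides the shell and the picture viewer there is one more tool, called after ">>>" by a JSON object that holds its "name" and its "arguments". move_arm: Moves the arm, as the interface text tells. Its arguments: {"type":"object","properties":{"deltas":{"type":"array"},"gripper":{"type":"number"},"force":{"type":"number"}},"required":["deltas"]}

```bash
mkdir -p pics
cat > h.py <<'E'
import numpy as np, cv2
from station import monitor, capture, env
from scipy.spatial.transform import Rotation as R
def snap(cam,name=None):
    c=capture(cam)
    if name: cv2.imwrite(f'pics/{name}.png',c['frame'][:,:,::-1])
    c['f']=210/np.tan(np.radians(c['vfov'])/2)
    return c
def ray(c,u,v):
    M=R.from_rotvec(c['rvec']).as_matrix(); o=-M.T@np.array(c['tvec'])
    x,y=(u-c['cx'])/c['f'],(v-c['cy'])/c['f']
    if c.get('fish'):
        r=np.hypot(x,y); s=np.sin(r)/r if r>1e-9 else 1
        d=np.array([x*s,y*s,np.cos(r)])
    else: d=np.array([x,y,1.])
    return o,M.T@d
def atz(c,u,v,z):
    o,d=ray(c,u,v); return o+d*(z-o[2])/d[2]
E
python3 - <<'E'
from h import *
import pickle
d={}
for n in ('scene','side','wrist'):
    c=snap(n); c['fish']=n=='wrist'; d[n]=c
    cv2.imwrite(f'pics/{n}0.png',c['frame'][:,:,::-1])
    M=R.from_rotvec(c['rvec']).as_matrix(); print(n,-M.T@np.array(c['tvec']),c['vfov'],c['f'])
pickle.dump(d,open('c0.pkl','wb'))
s=monitor.state();print(s['t'],s['position'],s['tcp_rot'],s['finger_gap'],env.grip_depth)
E
```

```text
scene [1.00014862 0.60678804 0.8390488 ] 55.44934496898186 399.57289722484927
side [-0.20654954 -0.76456478  1.09263041] 50.18631443509938 448.44140764807224
wrist [0.18169147 0.57730754 0.38455326] 65.70646984690485 325.19226210127806
0.15 [0.25842575 0.54091381 0.22200339] [-6.94321639e-01 -3.06343044e+00  2.08500455e-03] 1.0004319532990906 0.0187
```

View pics/scene0.png

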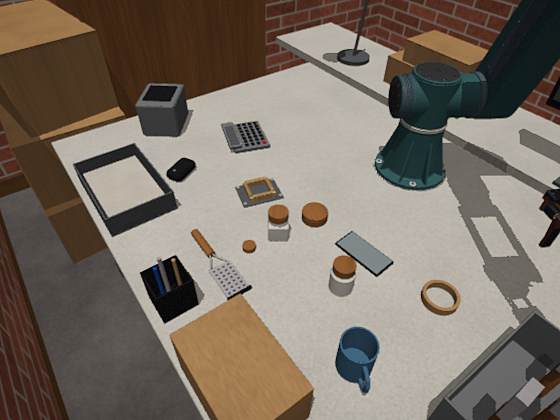

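View pics/side0.png

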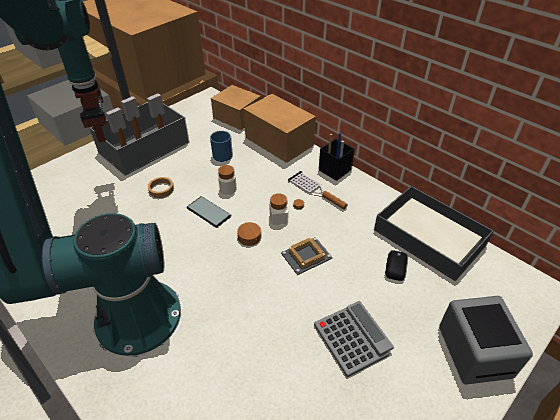

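Candidates in the scene view are the jar at (278,222), which looks flat-sided, and a canister at (343,275), which looks round. There are also loose lids at (315,214), large, and (249,246), small. The brace is at (260,190). I'll confirm with one enlarged crop and measure from it.

Run:
```python
from h import *
import pickle
d=pickle.load(open('c0.pkl','rb'))
a=d['scene']['frame'][165:305,220:370]; b=d['side']['frame'][155:275,190:340]
a=cv2.resize(a,None,fx=2.6,fy=2.6*1,interpolation=cv2.INTER_CUBIC); b=cv2.resize(b,None,fx=2.6,fy=2.6,interpolation=cv2.INTER_CUBIC)
h=max(a.shape[0],b.shape[0]); o=np.zeros((h,a.shape[1]+b.shape[1],3),np.uint8); o[:a.shape[0],:a.shape[1]]=a;o[:b.shape[0],a.shape[1]:]=b
cv2.imwrite('pics/crop1.png',o[:,:,::-1])
for n,u,v,z in (('scene',278,212,.092),('side',279,200,.092),('scene',343.5,265,.092),('side',227,172,.092),('scene',260,189,.02),('side',306,253,.02)):
    print(n,u,v,atz(d[n],u,v,z).round(3))
```

```text
scene 278 212 [ 0.549 -0.006  0.092]
side 279 200 [ 0.544 -0.016  0.092]
scene 343.5 265 [0.527 0.228 0.092]
side 227 172 [0.518 0.213 0.092]
scene 260 189 [ 0.491 -0.18   0.02 ]
side 306 253 [ 0.487 -0.19   0.02 ]
```

View pics/crop1.png

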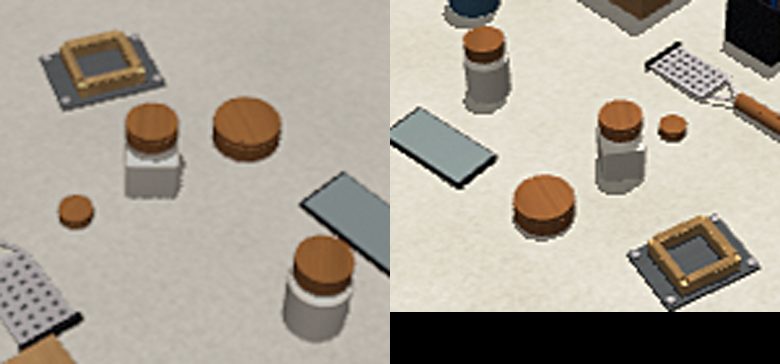

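The square jar is confirmed at scene (278,222) and the round canister at (343,275). Next I go above the jar for a close look.

```bash
cat >> h.py <<'E'
def go(p,yaw=None,st=None):
    """tool-frame shift (mm) and turn to TCP world p, tool down with tool x at world yaw"""
    s=st or monitor.state(); T=R.from_rotvec(s['tcp_rot'])
    sh=T.inv().apply(np.array(p)-s['position'])*1000
    x=T.as_matrix()[:,0]; y0=np.arctan2(x[1],x[0])
    yaw=y0 if yaw is None else yaw
    T2=R.from_matrix(np.array([[np.cos(yaw),np.sin(yaw),0],[np.sin(yaw),-np.cos(yaw),0],[0,0,-1]]))
    print('yaw0',y0.round(4),'shift',sh.round(1),'turn',(T.inv()*T2).as_rotvec().round(4))
E
python3 - <<'E'
from h import *
import pickle
d=pickle.load(open('c0.pkl','rb'))
s=monitor.state();T=R.from_rotvec(s['tcp_rot']);print(T.as_matrix().round(3))
w=d['wrist'];M=R.from_rotvec(w['rvec']).as_matrix();o=-M.T@np.array(w['tvec'])
print('cam in tool',T.inv().apply(o-s['position']),'axis',T.inv().apply(M[2]), 'camx',T.inv().apply(M[0]))
for a,b,z in(((278.5,212),(278.5,199.5),.092),((259.5,188),(307,251.5),.031)):
    A=[];B=[]
    for n,(u,v) in(('scene',a),('side',b)):
        o,q=ray(d[n],u,v);q/=np.linalg.norm(q);P=np.eye(3)-np.outer(q,q);A.append(P);B.append(P@o);print(atz(d[n],u,v,z).round(3))
    print('tri',np.linalg.solve(A[0]+A[1],B[0]+B[1]))
go([.52,-.08,.25],-1.85)
go([.52,-.08,.25])
E
```

```text
[[-0.902  0.431 -0.001]
 [ 0.431  0.902 -0.001]
 [ 0.    -0.001 -1.   ]]
cam in tool [ 0.08495275 -0.00047363 -0.1625359 ] axis [-3.06896869e-01 -1.35315784e-04  9.51742767e-01] camx [-5.81058760e-04  9.99999830e-01 -4.51901027e-05]
[ 0.548 -0.005  0.092]
[ 0.545 -0.013  0.092]
tri [ 0.54637568 -0.00917042  0.08823779]
[ 0.497 -0.174  0.031]
[ 0.486 -0.194  0.031]
tri [ 0.49139406 -0.18678779  0.01985303]
yaw0 2.6958 shift [-503.7 -447.5  -27.5] turn [-9.0000e-04 -1.3000e-03 -1.7374e+00]
yaw0 2.6958 shift [-503.7 -447.5  -27.5] turn [-0.0014 -0.0002  0.    ]
```

>>> {"name": "move_arm", "arguments": {"deltas": [[[-503, -448, -27], [0, 0, 1.125]], [[-503, -448, -27], [0, 0, 1.125]], [[-503, -448, -27], [0, 0, 1.125]], [[-503, -448, -27], [0, 0, 1.125]], [[-503, -448, -27], [0, 0, 1.125]], [[-503, -448, -27], [0, 0, 1.125]], [[-503, -448, -27], [0, 0, 1.125]], [[-503, -448, -27], [0, 0, 1.125]], [[-503, -448, -27], [0, 0, 1.125]], [[-503, -448, -27], [0, 0, 1.125]]], "gripper": 100}}

```text
t: 1.15
position: [0.4523, 0.0787, 0.2428]
tcp_rot: [2.222, 2.221, 0.0]
wrist_force: [0.7, 1.1, -0.6]
finger_gap: 1.003
grip_force: 0.0
```

Run:
```python
from h import *
go([.52,-.075,.25],1.571); print(monitor.state()['joint_pos'],monitor.state()['position'])
```

```text
yaw0 1.5706 shift [-153.7   67.8   -7.2] turn [ 0.0001 -0.0001 -0.0004]
[2.15281506e-02 1.32776911e-01 1.77183624e+00 7.00353948e-05
 1.23686151e+00 2.17015360e-02] [0.45226007 0.07867903 0.24280104]
```

>>> {"name": "move_arm", "arguments": {"deltas": [[[-154, 68, -7], [0, 0, 0]], [[-154, 68, -7], [0, 0, 0]], [[-154, 68, -7], [0, 0, 0]], [[-154, 68, -7], [0, 0, 0]], [[-154, 68, -7], [0, 0, 0]], [[-154, 68, -7], [0, 0, 0]]]}}

```text
t: 1.75
position: [0.5192, -0.0725, 0.2492]
tcp_rot: [-2.221, -2.219, 0.001]
wrist_force: [-0.2, 0.7, 0.3]
finger_gap: 1.001
grip_force: 0.0
```

Run:
```python
from h import *
import pickle
c=snap('wrist','w1');c['fish']=True;pickle.dump(c,open('w1.pkl','wb'))
print(monitor.state()['position'])
```

```text
[ 0.51894731 -0.07196128  0.24926072]
```

View pics/w1.png

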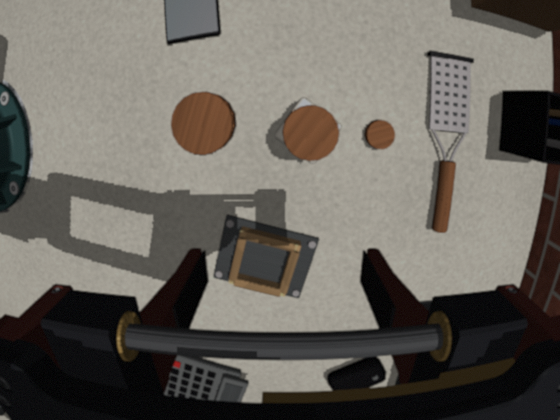

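The wrist view shows the jar lid at (310,133), with white body corners showing at (305,98) and (278,135). The brace socket is at (266,262), turned slightly, and the loose lids are at (203,123) and (380,135). I'll enlarge this to get the yaws.

Run:
```python
from h import *
import pickle
f=pickle.load(open('w1.pkl','rb'))['frame']
a=cv2.resize(f[80:180,250:350],None,fx=4,fy=4,interpolation=cv2.INTER_CUBIC);b=cv2.resize(f[205:305,210:310+10],None,fx=3.6,fy=4,interpolation=cv2.INTER_CUBIC)
b=cv2.resize(f[205:305,208:323],None,fx=3.4,fy=4,interpolation=cv2.INTER_CUBIC)
o=np.hstack([a,b]);print(o.shape)
cv2.imwrite('pics/crop2.png',o[:,:,::-1])
```

```text
(400, 791, 3)
```

View pics/crop2.png

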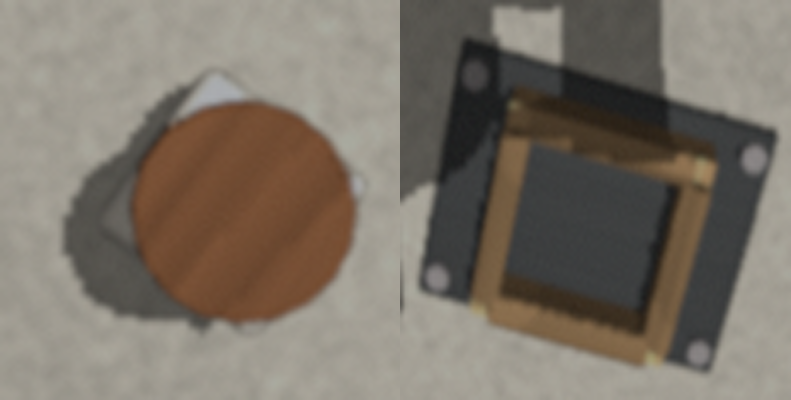

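Run:
```python
from h import *
import pickle
c=pickle.load(open('w1.pkl','rb'))
L=lambda x,y:(250+x/4,80+y/4); Q=lambda x,y:(208+(x-400)/3.4,205+y/4)
print('lid',atz(c,*L(245,210),.092), [atz(c,*L(*p),.092).round(4) for p in((133,210),(357,210),(245,98),(245,322))])
J=np.array([atz(c,*L(*p),.054)[:2] for p in((216,68),(363,185),(250,333),(103,222))])
def rep(n,P):
    e=np.roll(P,-1,0)-P; print(n,P.mean(0).round(4),np.linalg.norm(e,axis=1).round(4),'yaw',np.degrees(np.arctan2(e[:,1],e[:,0])).round(1)); print((P[0]+P[2])/2,(P[1]+P[3])/2)
rep('jar',J)
rep('plate',np.array([atz(c,*Q(*p),.006)[:2] for p in((465,38),(776,132),(711,373),(421,292))]))
rep('rim',np.array([atz(c,*Q(*p),.031)[:2] for p in((512,92),(713,152),(655,362),(478,310))]))
rep('floor',np.array([atz(c,*Q(*p),.006)[:2] for p in((530,143),(679,183),(643,333),(502,297))]))
```

```text
lid [ 0.54574134 -0.00978877  0.092     ] [array([ 0.5183, -0.0099,  0.092 ]), array([ 0.5735, -0.0093,  0.092 ]), array([0.5455, 0.0179, 0.092 ]), array([ 0.5461, -0.0378,  0.092 ])]
jar [ 0.5458 -0.0101] [0.0515 0.052  0.0511 0.0525] yaw [ -37.6 -126.2  142.8   54.2]
[ 0.54575643 -0.00999067] [ 0.54577871 -0.01026046]
plate [ 0.4921 -0.1878] [0.1269 0.0995 0.1283 0.1003] yaw [ -15.4 -104.   165.    75.2]
[ 0.49251386 -0.18769527] [ 0.49175011 -0.18792937]
rim [ 0.4921 -0.1821] [0.0774 0.0821 0.0735 0.0815] yaw [ -15.3 -105.5  164.2   77.3]
[ 0.49110954 -0.18202407] [ 0.49308221 -0.18223781]
floor [ 0.49   -0.1978] [0.0615 0.062  0.0613 0.0623] yaw [ -13.9 -103.9  166.4   76.2]
[ 0.48993352 -0.19771877] [ 0.48998116 -0.19788499]
```

The jar fits at (0.546,-0.010) with yaw about -36.7°. The plate centre is (0.492,-0.188) with yaw -15°. The slanted view leaves the socket centre uncertain, so I'll put the wrist camera directly over it.

>>> {"name": "move_arm", "arguments": {"deltas": [[[-200, -28, 0], [0, 0, 0]], [[-200, -28, 0], [0, 0, 0]], [[-200, -28, 0], [0, 0, 0]], [[-200, -28, 0], [0, 0, 0]], [[-200, -28, 0], [0, 0, 0]], [[-200, -28, 0], [0, 0, 0]], [[-200, -28, 0], [0, 0, 0]], [[-200, -28, 0], [0, 0, 0]]]}}

```text
t: 2.6
position: [0.4922, -0.271, 0.2497]
tcp_rot: [-2.218, -2.224, -0.0]
wrist_force: [-0.3, 0.4, -0.2]
finger_gap: 1.001
grip_force: 0.0
```

Run:
```python
from h import *
import pickle
c=snap('wrist');c['fish']=True;pickle.dump(c,open('w2.pkl','wb'))
print(monitor.state()['position'])
M=R.from_rotvec(c['rvec']).as_matrix()
p=M@np.array([.492,-.188,.02])+c['tvec'];th=np.arctan2(np.hypot(*p[:2]),p[2]);k=c['f']*th/np.hypot(*p[:2]);u,v=int(c['cx']+k*p[0]),int(c['cy']+k*p[1]);print(u,v)
f=c['frame'][v-70:v+70,u-70:u+70]
cv2.imwrite('pics/crop3.png',cv2.resize(f,None,fx=4.2,fy=4.2,interpolation=cv2.INTER_CUBIC)[:,:,::-1])
```

```text
[ 0.49228862 -0.27127239  0.24977857]
283 111
```

View pics/crop3.png

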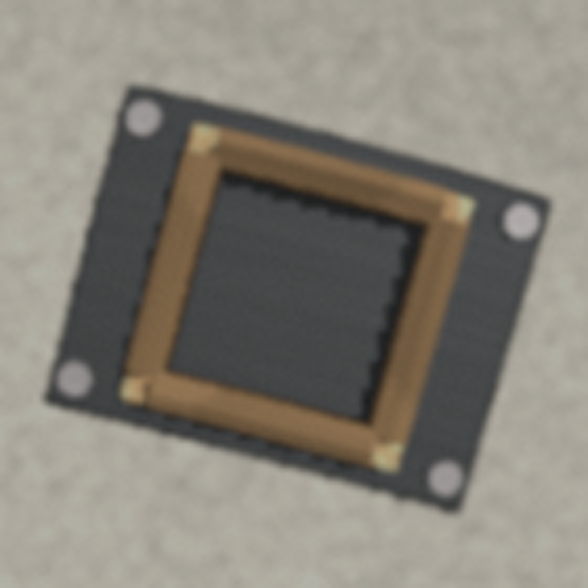

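The view is nearly straight down. Crop corners of the rim are (195,125), (474,202), (398,470) and (120,398), and of the socket (218,172), (424,222), (370,425) and (168,372).

Run:
```python
from h import *
import pickle
c=pickle.load(open('w2.pkl','rb'))
Q=lambda x,y:(213+(x+.5)/4.2-.5,41+(y+.5)/4.2-.5)
def rep(n,z,pts):
    P=np.array([atz(c,*Q(*p),z)[:2] for p in pts]); e=np.roll(P,-1,0)-P; print(n,P.mean(0).round(4),np.linalg.norm(e,axis=1).round(4),'yaw',np.degrees(np.arctan2(e[:,1],e[:,0])).round(1))
rep('plate',.006,((130,87),(551,202),(458,514),(45,402)))
rep('rim',.031,((195,125),(474,202),(398,470),(120,398)))
rep('sock',.02,((218,172),(424,222),(370,425),(168,372)))
go([.5457,-.010,.20],1.571)
```

```text
plate [ 0.4912 -0.1881] [0.1281 0.0985 0.1287 0.0978] yaw [ -15.2 -105.3  164.5   74.3]
rim [ 0.4913 -0.1878] [0.0794 0.0785 0.0804 0.0793] yaw [ -15.4 -104.9  165.2   74.4]
sock [ 0.4908 -0.1878] [0.0598 0.0606 0.0598 0.0593] yaw [ -13.7 -104.1  165.    75.8]
yaw0 1.5732 shift [261.1  54.1  49.9] turn [-0.0002 -0.0004  0.0022]
```

>>> {"name": "move_arm", "arguments": {"deltas": [[[261, 54, 50], [0, 0, 0]], [[261, 54, 50], [0, 0, 0]], [[261, 54, 50], [0, 0, 0]], [[261, 54, 50], [0, 0, 0]], [[261, 54, 50], [0, 0, 0]], [[261, 54, 50], [0, 0, 0]], [[261, 54, 50], [0, 0, 0]], [[261, 54, 50], [0, 0, 0]], [[261, 54, 70], [0, 0, 0]], [[261, 54, 70], [0, 0, 0]]]}}

```text
t: 3.65
position: [0.5445, -0.0132, 0.1784]
tcp_rot: [-2.221, -2.219, 0.004]
wrist_force: [0.3, -0.3, -1.0]
finger_gap: 1.003
grip_force: 0.0
```

Run:
```python
from h import *
go([.5457,-.010,.0623],1.571)
```

```text
yaw0 1.5699 shift [  3.2   1.6 116.1] turn [-0.0032  0.0001 -0.0011]
```

>>> {"name": "move_arm", "arguments": {"deltas": [[[0, 0, 0], [0, 0, 0]], [[0, 0, 30], [0, 0, 0]], [[0, 0, 60], [0, 0, 0]], [[0, 0, 85], [0, 0, 0]], [[0, 0, 105], [0, 0, 0]], [[0, 0, 117], [0, 0, 0]], [[0, 0, 117], [0, 0, 0]], [[0, 0, 117], [0, 0, 0]]]}}

```text
t: 4.45
position: [0.5467, -0.0128, 0.0635]
tcp_rot: [2.221, 2.22, 0.001]
wrist_force: [0.5, 0.1, 0.1]
finger_gap: 1.001
grip_force: 0.0
```

Run:
```python
from h import *
go([.5457,-.010,.0623],1.571);print(monitor.state()['position'],monitor.state()['wrist_force'])
c=snap('wrist','w3')
```

```text
yaw0 1.5704 shift [ 2.8 -1.   1.2] turn [ 0.0009  0.0003 -0.0006]
[ 0.54673336 -0.012759    0.06346753] [0.4856117  0.1073287  0.10908386]
```

View pics/w3.png

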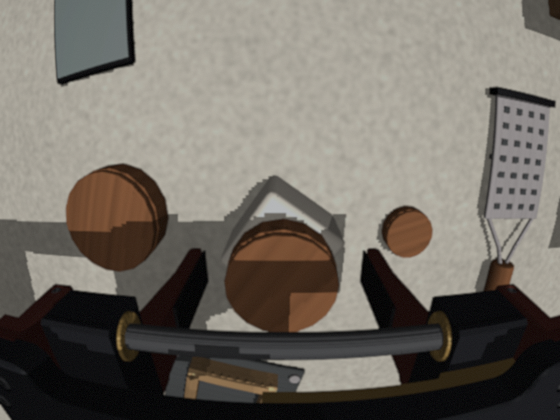

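The lid at (282,277) sits between the fingers. I'll make a small correction and close.

>>> {"name": "move_arm", "arguments": {"deltas": [[[2.8, -1, 1], [0, 0, 0]], [[2.8, -1, 1], [0, 0, 0]], [[2.8, -1, 1], [0, 0, 0]]]}}

```text
t: 4.8
position: [0.5453, -0.0094, 0.0622]
tcp_rot: [2.221, 2.221, 0.001]
wrist_force: [-0.3, 0.1, 0.2]
finger_gap: 1.0
grip_force: 0.0
```

>>> {"name": "move_arm", "arguments": {"deltas": [[[0, 0, 0], [0, 0, 0]], [[0, 0, 0], [0, 0, 0]], [[0, 0, 0], [0, 0, 0]], [[0, 0, 0], [0, 0, 0]], [[0, 0, 0], [0, 0, 0]], [[0, 0, 0], [0, 0, 0]], [[0, 0, 0], [0, 0, 0]]], "gripper": 0, "force": 50}}

```text
t: 5.5
position: [0.5453, -0.0096, 0.0617]
tcp_rot: [2.221, 2.221, 0.0]
wrist_force: [0.9, -0.6, -1.5]
finger_gap: 0.63
grip_force: 50.0
```

>>> {"name": "move_arm", "arguments": {"deltas": [[[0, 0, -10], [0, 0, 0]], [[0, 0, -30], [0, 0, 0]], [[0, 0, -55], [0, 0, 0]], [[0, 0, -75], [0, 0, 0]], [[0, 0, -80], [0, 0, 0]], [[0, 0, -80], [0, 0, 0]]]}}

```text
t: 6.1
position: [0.5451, -0.0096, 0.1423]
tcp_rot: [2.221, 2.221, 0.001]
wrist_force: [-0.3, 0.0, -4.5]
finger_gap: 0.63
grip_force: 50.0
```

Run:
```python
from h import *
go([.4912,-.188,.142],1.571+np.radians(21.5));s=monitor.state();print(s['position'],s['wrist_force'],s['grip_force'])
```

```text
yaw0 1.5708 shift [-178.4  -53.9    0.3] turn [ 0.0009  0.0004 -0.3754]
[ 0.54510666 -0.00956255  0.14230649] [-0.30294524  0.01654729 -4.49027592] 49.99883836135268
```

>>> {"name": "move_arm", "arguments": {"deltas": [[[-20, -6, 0], [0, 0, -0.05]], [[-50, -15, 0], [0, 0, -0.1]], [[-80, -24, 0], [0, 0, -0.17]], [[-110, -33, 0], [0, 0, -0.24]], [[-140, -42, 0], [0, 0, -0.31]], [[-165, -50, 0], [0, 0, -0.36]], [[-178.4, -54, 0], [0, 0, -0.375]], [[-178.4, -54, 0], [0, 0, -0.375]], [[-178.4, -54, 0], [0, 0, -0.375]], [[-178.4, -54, 0], [0, 0, -0.375]]]}}

```text
t: 7.1
position: [0.4906, -0.1869, 0.141]
tcp_rot: [-1.767, -2.595, -0.0]
wrist_force: [0.6, -0.4, -4.5]
finger_gap: 0.631
grip_force: 50.0
```

Run:
```python
from h import *
import pickle
go([.4912,-.188,.142],1.571+np.radians(21.5));s=monitor.state();print(s['position'],s['wrist_force'])
c=snap('wrist');c['fish']=True;pickle.dump(c,open('w4.pkl','wb'))
f=c['frame'][140:340,180:380]
cv2.imwrite('pics/crop4.png',cv2.resize(f,None,fx=3,fy=3,interpolation=cv2.INTER_CUBIC)[:,:,::-1])
```

```text
yaw0 1.9459 shift [-1.2  0.1 -1. ] turn [-0.0009 -0.0014 -0.0004]
[ 0.49061508 -0.18691304  0.14101718] [ 0.58427752 -0.38058813 -4.52650952]
```

View pics/crop4.png

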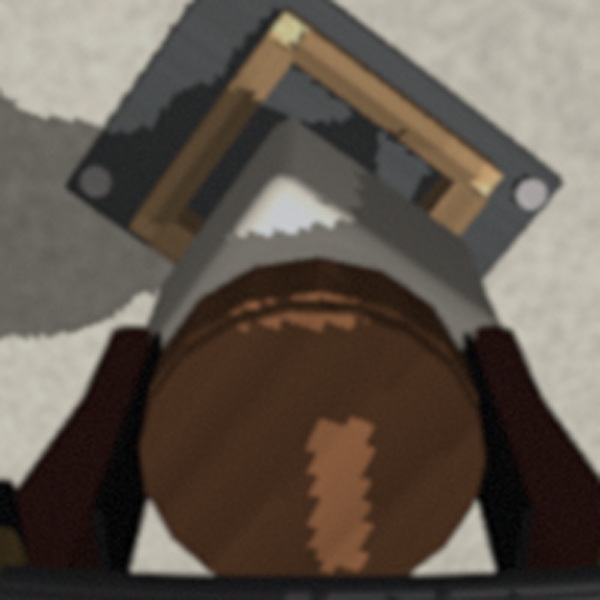

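The jar hangs upright over the socket. Crop corners of its underside are about (290,118), (467,245) and (172,272). I'll check the yaw from these.

Run:
```python
from h import *
import pickle
c=pickle.load(open('w4.pkl','rb'))
Q=lambda x,y:(180+(x+.5)/3-.5,140+(y+.5)/3-.5)
z=.141+.0187-.081
P=[atz(c,*Q(*p),z)[:2] for p in((290,118),(467,245),(172,272))]
for q in P[1:]:
    e=q-P[0];print(np.linalg.norm(e).round(4),np.degrees(np.arctan2(e[1],e[0])).round(1))
print('centre',(P[1]+P[2])/2)
z+=.054
a=[atz(c,*Q(*p),z)[:2] for p in((285,172),(470,290),(190,290))]
for q in a[1:]:
    e=q-a[0];print(np.linalg.norm(e).round(4),np.degrees(np.arctan2(e[1],e[0])).round(1))
r=[atz(c,*Q(*p),.031)[:2] for p in((290,10),(503,178),(133,228))]
for q in r[1:]:
    e=q-r[0];print(np.linalg.norm(e).round(4),np.degrees(np.arctan2(e[1],e[0])).round(1))
```

```text
0.0538 -14.7
0.0489 -105.9
centre [ 0.49140658 -0.18557377]
0.0421 -12.1
0.0295 -106.8
0.079 -16.5
0.0796 -104.9
```

Yaw agrees at about -15°. Now I descend.

>>> {"name": "move_arm", "arguments": {"deltas": [[[-1, 0, 10], [0, 0, 0]], [[-1, 0, 25], [0, 0, 0]], [[-1, 0, 35], [0, 0, 0]], [[-1, 0, 42], [0, 0, 0]], [[-1, 0, 47], [0, 0, 0]], [[-1, 0, 51], [0, 0, 0]], [[-1, 0, 55], [0, 0, 0]], [[-1, 0, 59], [0, 0, 0]], [[-1, 0, 62], [0, 0, 0]], [[-1, 0, 62], [0, 0, 0]]]}}

```text
t: 8.15
position: [0.4912, -0.1888, 0.0794]
tcp_rot: [-1.768, -2.596, 0.0]
wrist_force: [-0.0, 0.3, -4.6]
finger_gap: 0.631
grip_force: 50.0
```

>>> {"name": "move_arm", "arguments": {"deltas": [[[0, 0, 3], [0, 0, 0]], [[0, 0, 6], [0, 0, 0]], [[0, 0, 9], [0, 0, 0]], [[0, 0, 11], [0, 0, 0]], [[0, 0, 12], [0, 0, 0]], [[0, 0, 12], [0, 0, 0]], [[0, 0, 12], [0, 0, 0]]]}}

```text
t: 8.85
position: [0.4915, -0.1889, 0.0677]
tcp_rot: [1.768, 2.596, -0.0]
wrist_force: [-0.7, 0.1, -3.8]
finger_gap: 0.632
grip_force: 50.0
```

>>> {"name": "move_arm", "arguments": {"deltas": [[[0, 0, 0.5], [0, 0, 0]], [[0, 0, 1], [0, 0, 0]], [[0, 0, 1], [0, 0, 0]], [[0, 0, 1], [0, 0, 0]]], "force": 60}}

```text
t: 9.25
position: [0.4917, -0.189, 0.0675]
tcp_rot: [1.768, 2.596, -0.0]
wrist_force: [-1.6, 0.5, 6.0]
finger_gap: 0.63
grip_force: 60.0
```

Seated: contact at TCP z 0.0675, as expected for the 6 mm floor. Now I unscrew.

>>> {"name": "move_arm", "arguments": {"deltas": [[[0, 0, 0], [0, 0, -0.05]], [[0, 0, 0], [0, 0, -0.1]], [[0, 0, 0], [0, 0, -0.15]], [[0, 0, 0], [0, 0, -0.2]], [[0, 0, 0], [0, 0, -0.25]], [[0, 0, 0], [0, 0, -0.3]], [[0, 0, 0], [0, 0, -0.35]], [[0, 0, 0], [0, 0, -0.4]]]}}

```text
t: 10.05
position: [0.4911, -0.1879, 0.0676]
tcp_rot: [-1.216, -2.896, -0.002]
wrist_force: [-2.3, 4.2, 9.2]
finger_gap: 0.63
grip_force: 60.0
```

Run:
```python
from h import *
go([.4912,-.188,.0675]);s=monitor.state();print(s['wrist_force'],s['torque'],s['grip_force'],s['finger_gap'])
```

```text
yaw0 2.3463 shift [-0.1  0.   0.1] turn [ 0.0009 -0.0011 -0.    ]
[-2.27762531  4.16902979  9.15491237] [ 0.65665701  0.43528456 -0.52457139] 60.002659214660525 0.6296685567242118
```

>>> {"name": "move_arm", "arguments": {"deltas": [[[0, 0, 0], [0, 0, -0.06]], [[0, 0, 0], [0, 0, -0.12]], [[0, 0, 0], [0, 0, -0.18]], [[0, 0, 0], [0, 0, -0.24]], [[0, 0, 0], [0, 0, -0.3]], [[0, 0, 0], [0, 0, -0.36]], [[0, 0, 0], [0, 0, -0.42]], [[0, 0, 0], [0, 0, -0.48]], [[0, 0, 0], [0, 0, -0.5]], [[0, 0, 0], [0, 0, -0.5]]]}}

```text
t: 11.05
position: [0.4911, -0.188, 0.0676]
tcp_rot: [-0.464, -3.107, -0.002]
wrist_force: [-2.7, 3.6, 9.2]
finger_gap: 0.631
grip_force: 60.0
```

Run:
```python
from h import *
import pickle
go([.4912,-.188,.0675]);s=monitor.state();print(s['wrist_force'],s['torque'],s['joint_pos'])
a=snap('scene')['frame'][155:235,210:310]; c=snap('wrist')['frame'][120:360,150:410]
a=cv2.resize(a,(500,400),interpolation=cv2.INTER_CUBIC); c=cv2.resize(c,(300,277)); o=np.zeros((400,800,3),np.uint8);o[:,:500]=a;o[:277,500:]=c
cv2.imwrite('pics/v5.png',o[:,:,::-1])
```

```text
yaw0 2.8451 shift [-0.1  0.   0.1] turn [ 0.0012 -0.0006 -0.    ]
[-2.73961304  3.5636749   9.1650864 ] [ 0.71666364  0.49636913 -0.39435595] [-4.97798324e-01  4.50260915e-01  1.83076823e+00  1.37530868e-03
  8.61435615e-01 -1.77298202e+00]
```

View pics/v5.png

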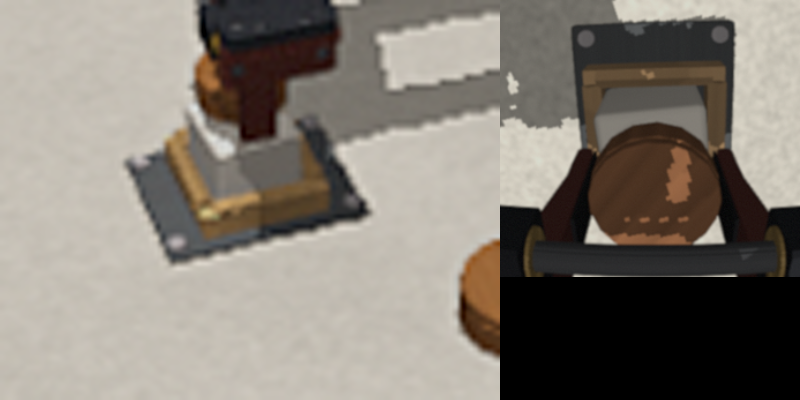

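The jar is still down in the socket, turned slightly against its walls. Commanded turn is 0.9 rad. I'll test-lift gently.

>>> {"name": "move_arm", "arguments": {"deltas": [[[0, 0, -1], [0, 0, 0]], [[0, 0, -2], [0, 0, 0]], [[0, 0, -3], [0, 0, 0]], [[0, 0, -4], [0, 0, 0]], [[0, 0, -4], [0, 0, 0]]]}}

```text
t: 11.65
position: [0.4914, -0.1889, 0.0707]
tcp_rot: [-0.463, -3.107, 0.0]
wrist_force: [-1.6, 2.4, 0.5]
finger_gap: 0.634
grip_force: 60.0
```

The wrist isn't carrying the jar's weight, so the lugs have let go. I keep lifting straight up.

>>> {"name": "move_arm", "arguments": {"deltas": [[[0, 0, -3], [0, 0, 0]], [[0, 0, -6], [0, 0, 0]], [[0, 0, -9], [0, 0, 0]], [[0, 0, -13], [0, 0, 0]], [[0, 0, -18], [0, 0, 0]], [[0, 0, -24], [0, 0, 0]], [[0, 0, -30], [0, 0, 0]], [[0, 0, -35], [0, 0, 0]], [[0, 0, -36], [0, 0, 0]], [[0, 0, -36], [0, 0, 0]]]}}

```text
t: 12.65
position: [0.4915, -0.189, 0.107]
tcp_rot: [0.463, 3.107, -0.0]
wrist_force: [0.5, 0.0, -0.3]
finger_gap: 0.631
grip_force: 60.0
```

Run:
```python
from h import *
s=monitor.state();print(s['wrist_force'],s['tcp_rot'],s['grip_force'])
a=snap('scene')['frame'][135:235,200:310]; b=snap('side')['frame'][180:290,250:360]; c=snap('wrist')['frame'][120:360,150:410]
o=np.hstack([cv2.resize(x,(266,266),interpolation=cv2.INTER_CUBIC) for x in(a,b,c)])
cv2.imwrite('pics/v6.png',o[:,:,::-1])
```

```text
[ 0.46735388  0.02386432 -0.28276084] [ 4.62858818e-01  3.10679135e+00 -4.85109095e-04] 59.99982669018209
```

View pics/v6.png

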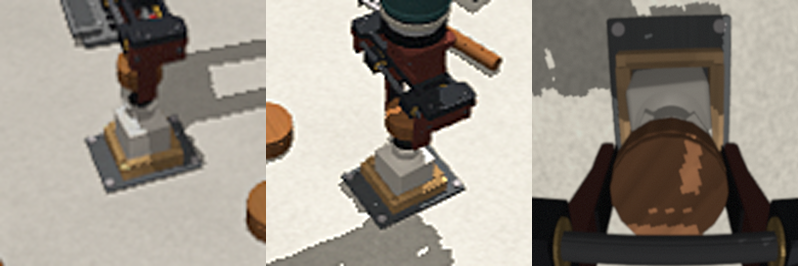

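The pictures show the jar standing in the brace with its neck open and the lid held level about 4 cm above it. The wrist carries only the lid's weight.

```bash
python3 -c "
from station import env
print(env.job_done())"
```

```text
the job is handed in; nothing more can be done
None
```

The job is handed in: the jar is standing fully down in the brace, and its lid is unscrewed and held level about 4 cm above the mouth. It took about 13 s of the 45 s allowed, and none of the bystanders were touched.

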